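Refit a detector's service cover and lock its press-and-turn stud

ROBOT

A 6-joint arm with a two-finger parallel gripper is mounted at the origin on a cart in front of the work surface, level with it; the furniture and walls round the work are solid. World frame = base frame: x ahead of the robot, y to its left, z up, the work surface at z = 0. Lengths are in m, angles in rad, forces in N, time in s.
With the tool pointing down it reaches from about 0.375 to 0.9 m from the base axis. Payload 3.1 kg.
Tool frame: the origin (TCP) lies where the fingers leave the gripper's body, on its centre line; the fingertips stand 70 mm ahead of it and the grasp point (between the pads) lies 51 mm ahead of it; z points along the fingers, y is the line along which they close (so a half turn about z gives the same grasp; the last joint's range is limited). The gripper opens to 87 mm and grips with 3 to 60 N. Pads are 19 mm wide; open, the fingers measure 117 mm over their backs; the gripper's body (75 mm by 190 mm) begins 51 mm behind the grasp point.
Start: joints at [1.087, 0.527, 1.433, -0, 1.181, -0.178], TCP at [0.188, 0.596, 0.292] pointing down, gripper open.
Joint ranges: [-3.08, 3.08], [-0.75, 2.2], [0.22, 2.44], [-1.43, 4.57], [0, 2.65], [-2.85, 2.85]. Speed limits (rad/s): [2.79, 2.79, 3.14, 3.14, 3.14, 3.14].

INTERFACE

Orientations are given as a unit quaternion [x, y, z, w].
In Python, from rig import robot gives the robot as it stands.
- The arm moves only by the tool send_rows, never from a script. Its argument "deltas" is text: rows parted by semicolons, each of 7 numbers parted by spaces: the shift along the tool's x, y, z in mm, then the turn, a rotation vector about the tool's x, y, z in degrees, then the opening, from 0 (shut) to 1 (fully open). A call has 1 to 10 rows; each row shifts and turns the commanded pose from where the row before left it, along the tool's axes as they then stand; what a row does not reach is not made up. A row lasts 1/8 s, in which the tool goes at most 62.5 mm and 10.7 degrees, less where a joint would pass 70% of its speed; a pose out of reach is approached as far as the arm can. A call is refused whole if a number of a shift passes 62.5 or a number of a turn 10.7, either way. A call with a gripper value outside its range is refused whole. The fingers move at their own pace and stop on an object; "newtons" is the grip in N (left out, the last holds). Time passes only in rows, so rows that do not move let the fingers close. It gives the time, the measured TCP pose, the force, the opening and the grip force at its end, in the units of the state.
- robot.get_obs(): the state, without advancing time (a new reading comes with each control period).
- robot.camera(name): name is "scene" or "side" or "wrist"; returns a dict with "image" (400x640x3 uint8, red, green, blue), "depth" (400x640 float32, m along the optical axis (not along the pixel's ray), 0 where there is no reading), "fovy" (degrees; the focal length in pixels is half the picture's height over the tangent of half this angle, whatever the lens; pixels are square), "cx", "cy" (the principal point, pixels), "k1" (the pictures are not rectified: a ray, as slopes to the right and down, at radius r is drawn at 1 + k1 r^2 times it, then the intrinsics apply), "rvec" (rotation vector, rad) and "tvec" (3), from world to camera coordinates, as OpenCV has them. Camera axes: x right, y down, z forward; pixel columns grow to the right and rows downward; lengths in m; the calibration is good to about 2 mm. A picture is of the moment at which its call begins.
- robot.hand_in(): hands the job in; it is judged then, once.
Trained networks look in the newest picture that a camera, given by its name, has taken for a name from the list of things; names that differ only in an ending like _2 or _b are one class to them, and where a whole thing is asked for, a point or a joint stands for the part that bears it (a point fixed in the world has none). Each returns a list of dicts, best first, with "p" (0 to 1); they miss things now and then, are a little off and sometimes report something else, mostly with a low value. They report only what shows in the picture. A call takes as long as a camera call.
- robot.find_in(camera, thing): "box" ([left, top, right, bottom] in pixels, round what is visible of it).
- robot.cut_out(camera, thing): "region" (400x640 bool, what is visible of it) and "box" ([left, top, right, bottom] in pixels, round what is visible of it).
The state is a dict: "time": time; "q": joint angles; "joint_velocities": joint speeds; "joint_torque": joint torques, N m; "position": TCP position; "tool_rot": TCP orientation; "ft_force": force on the tool from outside, world axes, zero at the start; "moment": the same for the moment, N m; "grip_width": finger opening in m; "grip_force": force on a finger pad.
Only numpy, scipy, OpenCV 4.12 (cv2) and the standard library are available. Lean on these libraries where they do the work, as an engineer would, in place of code of your own. Each camera call takes 0.05 s, during which the arm holds its last target. There are 200 camera calls.

TASK

The lamp in the small detector module has been changed: put the service cover back on over the raised curb of its opening, square and fully down. Then set the wing of the cover's captive stud in line with the slot (along the cover's long side), press it straight down by feel until it stops, and turn it a quarter turn clockwise, keeping it down, until the cam catches and it stays locked when you let go. Set the cover down gently, never push on it with more than about 20 N, and leave the bottle and the flask behind the cover as they are.

Things in the scene. Friction and masses are not known exactly. Their poses are not given: they have to be found in the camera images.
- curb (a point): Centre of the upper edge of the raised aluminium curb (80 mm along its x by 110 mm along y outside, 17 mm high) round the service opening on top of the fixed detector module, a white box 136 x 200 x 50 mm right of the cover. 67 mm above the bench; z up. On this axis, in the opening, a steel receptacle has a slot along y for the stud's cross pin. Yaw within 0.3 rad of x ahead.
- cover_seat (a point): Loose cover, a white pan 117 (its y) x 87 (x) x 17 mm, 0.23 to 0.35 kg, lying on its skirt. This point: middle of the underside of its 3 mm plate, 14 mm above the skirt's edge; z up. The flared skirt slips over the curb with 1.5 mm to spare a side, either way round; seated, this point meets curb.
- wing (a point): Middle of the captive stud's wing, the black grip in the middle of the cover: 12 mm thick (its x), 40 mm long (y), 26 mm high; pinch it across the 12 mm. The cover can be carried by it. 43 mm above cover_seat (40 mm above the plate) with the stud up; sinks as it is pressed. The cross pin (24 mm long, 3.5 mm thick) is under the plate, in line with the wing.
- stud_press (a joint): Press of the stud into the cover, m, 0 up. The spring takes 2 N plus 0.3 N per mm. In line with the slot (within 0.15 rad) the pin goes through to a solid stop at a press that differs by unit and cannot be seen, 0.009 to 0.018. It turns only in the last 1 mm before the stop; higher, the slot blocks it: do not force it. Out of line, it lands on the receptacle after 0.2 to 9 mm.
- wing_turn (a joint): Turn of the stud in the cover, rad, clockwise from above positive: 0 with the wing along the cover's long side (in line with the slot; ticks), 1.57 along the short side (dots). Starts at -0.25 to 0.6; slight friction (0.02 N m), stays where put. Turned at full press, at about 1.57 the pin can rise 2.2 mm into a notch: caught, held pressed by 6 to 15 mm; a wall stops it 0.2 rad on.
- bottle_100_a: small screw-cap laboratory bottle, 56 mm across, 91 mm high, behind the cover; origin at its foot. Leave alone.
- erlenmeyer: conical flask, 64 mm across, 102 mm high, beside the bottle; origin at its foot. Leave alone.

How it is judged:
By the outcome, as a careful person would: the job done as asked, in the order asked, and still so for the second after the job is handed in, with the robot touching nothing.
It also fails if it takes over 64 s, if anything falls off the work surface, if the arm or the gripper's body presses on something with over 40 N, if the wrist force passes 120 N, or if a joint passes its speed limit or range.

## Working session

There is one attempt and no reset: what is moved stays moved. The work goes in short steps, Python scripts to look and compute and a tool call to move; the robot and the scene stay as the last step left them, time stands still between calls to the robot, and variables do not carry over. Pictures are saved under pics/ and viewed, at most 10 in all, crops included, and the job is handed in when it is done.

Besides the shell and the picture viewer there is one more tool, called after "Call:" as name(argument=value, ...), one argument or row to a line, values as JSON. send_rows: Moves the arm, as the interface text tells. Its arguments: {"type":"object","properties":{"deltas":{"type":"string"},"newtons":{"type":"number"}},"required":["deltas"]}

```bash
mkdir -p pics; ls
cat > h.py <<'E'
import numpy as np, cv2
from rig import robot
from scipy.spatial.transform import Rotation as R
def cam(n):
    c=robot.camera(n); h=c["image"].shape[0]
    c["f"]=h/2/np.tan(np.radians(c["fovy"])/2); c["R"]=cv2.Rodrigues(np.array(c["rvec"],float))[0]; c["t"]=np.array(c["tvec"],float); return c
def rays(c,uv):
    uv=np.atleast_2d(np.asarray(uv,float)); d=(uv-[c["cx"],c["cy"]])/c["f"]; s=d.copy()
    for _ in range(20): s=d/(1+c["k1"]*(s**2).sum(1,keepdims=True))
    return np.c_[s,np.ones(len(s))]
def cloud(c):
    h,w=c["depth"].shape; v,u=np.mgrid[:h,:w]
    p=rays(c,np.c_[u.ravel(),v.ravel()])*c["depth"].reshape(-1,1)
    return ((p-c["t"])@c["R"]).reshape(h,w,3)
def onz(c,uv,z):
    o=-c["R"].T@c["t"]; d=rays(c,uv)@c["R"]; return o+d*((z-o[2])/d[:,2:])
def proj(c,P):
    q=np.atleast_2d(P)@c["R"].T+c["t"]; s=q[:,:2]/q[:,2:]; s=s*(1+c["k1"]*(s**2).sum(1,keepdims=True)); return s*c["f"]+[c["cx"],c["cy"]]
def save(c,n,box=None,k=1):
    im=c["image"][:,:,::-1]
    if box: im=im[box[1]:box[3],box[0]:box[2]]
    cv2.imwrite("pics/"+n,cv2.resize(im,None,fx=k,fy=k))
E
cat > a.py <<'E'
from h import *
print(robot.get_obs())
ims=[]
for n in ("scene","side","wrist"):
    c=cam(n); P=cloud(c); ims.append(c["image"]); 
    np.savez(n+".npz",**{k:c[k] for k in("image","depth","f","cx","cy","k1","R","t")})
    print(n,"cam at",-c["R"].T@c["t"],c["f"])
    for t in("cover_seat","wing","curb","bottle_100_a","erlenmeyer"):
        for r in robot.cut_out(n,t)[:2]:
            m=r["region"]&(c["depth"]>0); print(t,r["p"],r["box"],np.median(P[m],0).round(4) if m.any() else "",P[m].min(0).round(3) if m.any() else "",P[m].max(0).round(3) if m.any() else "")
cv2.imwrite("pics/all.png",cv2.resize(np.vstack([np.hstack(ims[:2]),np.hstack([ims[2],ims[2]*0])])[:,:,::-1],(800,500)))
E
python3 a.py
```

```text
pics
{'time': 0.0, 'q': array([ 1.08749233e+00,  5.28417845e-01,  1.43390147e+00,  6.45517322e-06,
        1.18139799e+00, -1.78463342e-01]), 'joint_velocities': array([-8.31783216e-04,  1.75933167e-04,  5.28919380e-04, -3.24873920e-04,
        7.26941045e-04,  5.00254941e-05]), 'joint_torque': array([-1.87405429e-03, -4.40038204e+01, -1.76589471e+01,  6.34172349e-02,
        5.83237270e-02, -1.29385617e-04]), 'position': array([0.18726049, 0.59567368, 0.29130143]), 'tool_rot': array([ 1.51831972e-01,  9.88405748e-01, -1.00372881e-03, -3.47949251e-04]), 'ft_force': array([ 0.10633048, -0.67310425, -0.7382819 ]), 'moment': array([-0.01300634, -0.01267944,  0.06476508]), 'grip_force': 0.0, 'grip_width': 0.08702007190634325}
scene cam at [ 0.06774373 -0.03926428  0.78940289] 432.29450651821446
cover_seat 0.69 [202.7, 224.3, 266.9, 271.2] [0.5107 0.1047 0.0183] [0.464 0.042 0.001] [0.575 0.176 0.073]
wing 0.76 [221.9, 223.6, 237.7, 248.9] [0.5163 0.1103 0.0679] [0.503 0.095 0.017] [0.535 0.125 0.073]
curb 0.64 [347.1, 195.8, 455.7, 268.0] [ 0.5185 -0.2358  0.0503] [ 0.445 -0.338 -0.002] 
[... 210 characters left out ...]
-0.002] [0.742 0.16  0.094]
erlenmeyer 0.6 [260.4, 154.8, 286.9, 205.6] [0.6443 0.0305 0.0456] [ 0.626 -0.    -0.002] [0.763 0.061 0.106]
side cam at [0.38253464 0.56602767 0.65911128] 469.1842161157937
cover_seat 0.83 [297.8, 252.9, 375.5, 327.9] [0.5138 0.1252 0.0184] [ 0.464  0.048 -0.   ] [0.574 0.18  0.074]
wing 0.94 [329.6, 258.8, 352.5, 286.0] [0.518  0.1155 0.0638] [0.503 0.089 0.019] [0.535 0.129 0.074]
curb 0.83 [339.7, 119.0, 419.1, 195.1] [ 0.5244 -0.2019  0.0501] [ 0.448 -0.426 -0.002] [ 0.615 -0.132  0.07 ]
erlenmeyer 0.57 [263.5, 197.0, 297.2, 253.1] [0.6484 0.0464 0.0475] [0.625 0.02  0.001] [0.681 0.065 0.106]
wrist cam at [0.12024105 0.61798769 0.38447367] 317.2586330020521
```

View pics/all.png

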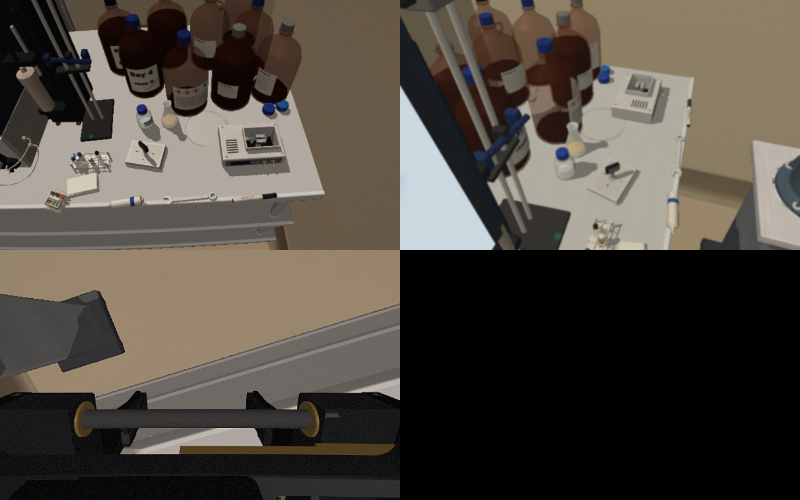

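The views show the cover with its black wing (scene ~(230,236), side ~(340,270)), the module with its curb to the right (scene ~(400,230), side ~(380,157)), and the bottle and flask behind the cover. Next I'll refine the poses from depth.

```bash
cat > b.py <<'E'
from h import *
def rect(P,n):
    if len(P)<20: print(n,"few",len(P)); return
    r=cv2.minAreaRect((P[:,:2]*1000).astype(np.float32)); 
    print(n,len(P),"c",np.round(r[0],1),"size",np.round(r[1],1),"ang",round(r[2],1),"z",np.percentile(P[:,2],[5,50,95]).round(4), "med",np.median(P[:,:2],0).round(4))
V=[]
for n in("scene","side"):
    c=dict(np.load(n+".npz")); P=cloud(c); ok=c["depth"]>0
    x,y,z=P[...,0],P[...,1],P[...,2]
    cov=ok&(abs(x-.518)<.09)&(abs(y-.112)<.09)
    rect(P[cov&(z>.008)&(z<.026)],n+" plate")
    rect(P[cov&(z>.058)],n+" wing")
    w=P[cov&(z>.045)]; d=w[:,:2]-w[:,:2].mean(0); e,v=np.linalg.eigh(d.T@d); print(" wing axis",np.degrees(np.arctan2(v[1,1],v[0,1])).round(1))
    cu=ok&(abs(x-.52)<.12)&(abs(y+.25)<.14)
    rect(P[cu&(z>.060)&(z<.075)],n+" curb")
    rect(P[cu&(z>.040)&(z<.056)],n+" box")
    k=6; 
    q=proj(c,[[.52,-.25,.06],[.518,.112,.03]]); 
    ims=[cv2.resize(c["image"][max(0,int(b)-45):int(b)+45,int(a)-60:int(a)+60],(400,300),interpolation=cv2.INTER_CUBIC) for a,b in q]; V.append(np.hstack(ims))
cv2.imwrite("pics/crop.png",np.vstack(V)[:,:,::-1])
E
python3 b.py
```

```text
scene plate 2016 c [520.3 110.3] size [119.8  89.5] ang 77.1 z [0.0142 0.0183 0.0206] med [0.5123 0.1051]
scene wing 136 c [519.7 110.8] size [38.8 12.8] ang 42.3 z [0.0609 0.0695 0.0721] med [0.5173 0.1102]
 wing axis -135.0
scene curb 557 c [ 530.8 -268.2] size [ 83.8 110.6] ang 0.5 z [0.0603 0.0656 0.0691] med [ 0.528  -0.2686]
scene box 4079 c [ 529.8 -237.8] size [140.5 200.2] ang 0.3 z [0.0441 0.0507 0.0533] med [ 0.5124 -0.2065]
side plate 2886 c [519.2 111.8] size [119.7  88.1] ang 77.3 z [0.0133 0.0183 0.0204] med [0.5132 0.1259]
side wing 237 c [519.1 112.8] size [39.  12.8] ang 43.3 z [0.0596 0.0691 0.072 ] med [0.5185 0.1151]
 wing axis -137.0
side curb 390 c [ 530.  -265.5] size [ 80.2 116.3] ang 0.8 z [0.0605 0.0656 0.0691] med [ 0.53   -0.2614]
side box 2973 c [ 528.7 -233.8] size [137.3 202.9] ang 0.6 z [0.0434 0.0506 0.053 ] med [ 0.5248 -0.1955]
```

View pics/crop.png

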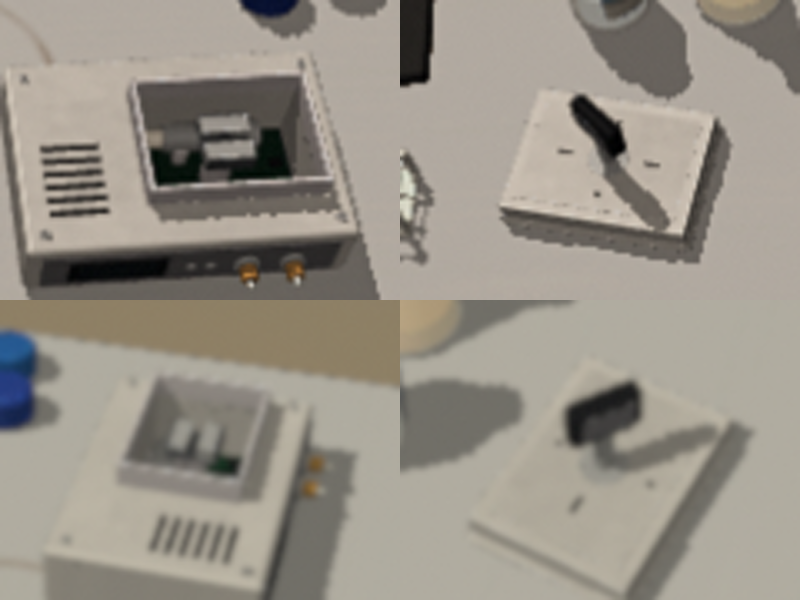

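```bash
cat > c.py <<'E'
from h import *
c=dict(np.load("wrist.npz")); Rt=R.from_quat(robot.get_obs()["tool_rot"]).as_matrix(); p=robot.get_obs()["position"]
print("cam pos in tool",(Rt.T@(-c["R"].T@c["t"]-p)).round(4)); 
print("rays in tool",(Rt.T@(c["R"].T@rays(c,[[320,200],[320,20],[320,100],[320,300],[20,100],[620,100]]).T)).T.round(3))
pts=np.vstack([cloud(d)[d["depth"]>0] for d in (dict(np.load(n+".npz")) for n in("scene","side"))])
r=np.hypot(pts[:,0],pts[:,1]); a=np.degrees(np.arctan2(pts[:,1],pts[:,0]))
for a0 in range(-40,75,8):
    m=(a>=a0)&(a<a0+8)&(r>.3)
    print(a0,[(z,round(r[m&(pts[:,2]>z)].min(),2) if (m&(pts[:,2]>z)).sum()>5 else None) for z in(.03,.08,.12,.2,.3)])
E
python3 c.py
```

```text
cam pos in tool [ 0.0707  0.0006 -0.0922]
rays in tool [[-0.27   0.018  0.963]
 [ 0.275  0.017  1.109]
 [ 0.034  0.017  1.044]
 [-0.573  0.018  0.882]
 [ 0.029 -0.91   1.043]
 [ 0.029  0.943  1.043]]
-40 [(0.03, np.float64(0.54)), (0.08, np.float64(0.77)), (0.12, np.float64(0.77)), (0.2, np.float64(0.77)), (0.3, np.float64(0.77))]
-32 [(0.03, np.float64(0.5)), (0.08, np.float64(0.77)), (0.12, np.float64(0.77)), (0.2, np.float64(0.78)), (0.3, np.float64(0.83))]
-24 [(0.03, np.float64(0.48)), (0.08, np.float64(0.71)), (0.12, np.float64(0.71)), (0.2, np.float64(0.71)), (0.3, np.float64(0.77))]
-16 [(0.03, np.float64(0.49)), (0.08, np.float64(0.7)), (0.12, np.float64(0.7)), (0.2, np.float64(0.71)), (0.3, np.float64(0.76))]
-8 [(0.03, np.float64(0.66)), (0.08, np.float64(0.66)), (0.12, np.float64(0.66)), (0.2, np.float64(0.67)), (0.3, np.float64(0.72))]
0 [(0.03, np.float64(0.63)), (0.08, np.float64(0.64)), (0.12, np.float64(0.67)), (0.2, np.float64(0.68)), (0.3, np.float64(0.83))]
8 [(0.03, np.float64(0.51)), (0.08, np.float64(0.65)), (0.12, np.float64(0.77)), (0.2, np.float64(0.78)), (0
[... 198 characters left out ...]
at64(0.71)), (0.12, np.float64(0.71)), (0.2, np.float64(0.71)), (0.3, np.float64(0.71))]
32 [(0.03, np.float64(0.57)), (0.08, np.float64(0.73)), (0.12, np.float64(0.73)), (0.2, np.float64(0.73)), (0.3, np.float64(0.74))]
40 [(0.03, np.float64(0.65)), (0.08, np.float64(0.65)), (0.12, np.float64(0.69)), (0.2, np.float64(0.69)), (0.3, np.float64(0.69))]
48 [(0.03, np.float64(0.66)), (0.08, np.float64(0.66)), (0.12, np.float64(0.71)), (0.2, np.float64(0.71)), (0.3, np.float64(0.71))]
56 [(0.03, None), (0.08, None), (0.12, None), (0.2, None), (0.3, None)]
64 [(0.03, None), (0.08, None), (0.12, None), (0.2, None), (0.3, None)]
72 [(0.03, None), (0.08, None), (0.12, None), (0.2, None), (0.3, None)]
```

```bash
cat > go.py <<'E'
# usage: go.py x y z psi_deg n grip : rows from present pose to target (tool down)
import sys
from h import *
x,y,z,psi,n,g=map(float,sys.argv[1:7]); n=int(n)
o=robot.get_obs(); M=R.from_quat(o["tool_rot"]).as_matrix(); p=o["position"]
ps=np.radians(psi); T=np.array([[-np.sin(ps),np.cos(ps),0],[np.cos(ps),np.sin(ps),0],[0,0,-1]]).T
# columns: x=(cos(psi+90),sin(psi+90)), y=(cos,sin), z=down
rv=R.from_matrix(M.T@T).as_rotvec(degrees=True)
D=np.array([x,y,z])-p; step=R.from_rotvec(rv/n,degrees=True).as_matrix()
print("from",p.round(4),"psi",np.degrees(np.arctan2(M[1,1],M[0,1])).round(2),"tilt",M[:2,2].round(4),"rv",rv.round(2))
rows=[]
for i in range(n):
    d=M.T@D/n*1000; rows.append(" ".join(f"{v:.1f}" for v in [*d,*(rv/n)])+f" {g:g}"); M=M@step
print("; ".join(rows))
E
sed -i 's/T=np.array(\[\[-np.sin(ps),np.cos(ps),0\]/T=np.array([[-np.sin(ps),np.cos(ps),0]/' go.py
python3 go.py 0.461 0.056 0.20 -47 14 1
```

```text
from [0.1875 0.5962 0.2923] psi 72.54 tilt [0. 0.] rv [  0.    -0.   119.54]
-30.2 -30.9 6.6 0.0 -0.0 8.5 1; -34.5 -26.1 6.6 0.0 -0.0 8.5 1; -38.0 -20.7 6.6 0.0 -0.0 8.5 1; -40.6 -14.8 6.6 0.0 -0.0 8.5 1; -42.4 -8.6 6.6 0.0 -0.0 8.5 1; -43.2 -2.3 6.6 0.0 -0.0 8.5 1; -43.0 4.2 6.6 0.0 -0.0 8.5 1; -41.9 10.5 6.6 0.0 -0.0 8.5 1; -39.9 16.6 6.6 0.0 -0.0 8.5 1; -37.0 22.4 6.6 0.0 -0.0 8.5 1; -33.3 27.6 6.6 0.0 -0.0 8.5 1; -28.8 32.3 6.6 0.0 -0.0 8.5 1; -23.7 36.2 6.6 0.0 -0.0 8.5 1; -18.1 39.3 6.6 0.0 -0.0 8.5 1
```

Call:
send_rows(
  deltas="-30.2 -30.9 6.6 0 0 8.5 1; -34.5 -26.1 6.6 0 0 8.5 1; -38 -20.7 6.6 0 0 8.5 1; -40.6 -14.8 6.6 0 0 8.5 1; -42.4 -8.6 6.6 0 0 8.5 1; -43.2 -2.3 6.6 0 0 8.5 1; -43 4.2 6.6 0 0 8.5 1; -41.9 10.5 6.6 0 0 8.5 1; -39.9 16.6 6.6 0 0 8.5 1; -37 22.4 6.6 0 0 8.5 1",
)

```text
time: 2.15
position: [0.385, 0.2099, 0.2263]
tool_rot: [0.781, 0.624, 0.001, 0.0]
ft_force: [0.6, 0.2, 0.0]
grip_width: 0.0864
grip_force: 0.0
```

Call:
send_rows(
  deltas="-33.3 27.6 6.6 0 0 8.5 1; -28.8 32.3 6.6 0 0 8.5 1; -23.7 36.2 6.6 0 0 8.5 1; -18.1 39.3 6.6 0 0 8.5 1; 0 0 0 0 0 0 1; 0 0 0 0 0 0 1; 0 0 0 0 0 0 1",
)

```text
time: 3.02
position: [0.4626, 0.0582, 0.2]
tool_rot: [0.928, 0.372, -0.0, -0.0]
ft_force: [0.7, -0.1, 0.3]
grip_width: 0.0869
grip_force: 0.0
```

```bash
cat > m.py <<'E'
from h import *
def rectfit(P,ang0):
    """robust rectangle from boundary extremes per bin; returns centre,size,angle of long side"""
    a=np.radians(ang0)
    for _ in range(4):
        u=np.array([np.cos(a),np.sin(a)]); v=np.array([-u[1],u[0]]); s,t=P[:,:2]@u,P[:,:2]@v; E={}
        for nm,p,q in(("u",s,t),("v",t,s)):
            lo,hi=np.percentile(q,[8,92]); b=np.linspace(lo,hi,25); k=np.digitize(q,b); A=[]
            for i in range(1,25):
                w=p[k==i]
                if len(w)>3: A.append(((b[i]+b[i-1])/2,w.min(),w.max()))
            A=np.array(A); E[nm]=[(np.median(A[:,j]),np.polyfit(A[:,0],A[:,j],1)[0]) for j in(1,2)]
        # slope of v edges along u => rotation
        a+=np.median([E["v"][0][1],E["v"][1][1],-E["u"][0][1],-E["u"][1][1]])*.8
    c=u*(E["u"][0][0]+E["u"][1][0])/2+v*(E["v"][0][0]+E["v"][1][0])/2
    return c.round(4),[round(E[k][1][0]-E[k][0][0],4) for k in"uv"],np.degrees(a).round(2),[np.degrees(E[k][j][1]).round(1) for k in"uv" for j in(0,1)]
def obsavg(n=8):
    o=[robot.get_obs() for _ in range(n)]; p=np.mean([x["position"] for x in o],0); M=R.from_quat([x["tool_rot"] for x in o]).mean().as_matrix()
    return p,np.degrees(np.arctan2(M[1,1],M[0,1])),o[0]
E
cat > d.py <<'E'
from m import *
p,psi,o=obsavg(); print("tcp",p.round(4),round(psi,2))
c=cam("wrist"); P=cloud(c); ok=c["depth"]>0; x,y,z=P[...,0],P[...,1],P[...,2]
for t in("cover_seat","wing"): print(t,[(r["p"],r["box"]) for r in robot.find_in("wrist",t)[:2]])
cov=ok&(abs(x-.52)<.09)&(abs(y-.111)<.09)
print("plate z",np.median(z[cov&(z>.008)&(z<.026)]),rectfit(P[cov&(z>.010)&(z<.026)],77.2))
w=P[cov&(z>.066)&(z<.08)]; print("wing top z",np.median(w[:,2]),rectfit(w,43),cv2.minAreaRect((w[:,:2]*1000).astype(np.float32)))
save(c,"w1.png")
E
python3 d.py
```

```text
tcp [0.4626 0.0582 0.2   ] -46.35
cover_seat [(0.55, [233.4, 6.5, 397.3, 185.1])]
wing [(0.87, [307.1, 67.0, 325.8, 132.9])]
plate z 0.0175479307484166 (array([0.52  , 0.1114]), [np.float64(0.1166), np.float64(0.0866)], np.float64(77.22), [np.float64(-0.0), np.float64(0.5), np.float64(-0.0), np.float64(0.1)])
wing top z 0.06949834794325273 (array([0.5201, 0.1117]), [np.float64(0.0381), np.float64(0.0115)], np.float64(42.08), [np.float64(27.8), np.float64(3.9), np.float64(-0.4), np.float64(0.4)]) ((520.212890625, 111.42790222167969), (40.190704345703125, 12.12230110168457), 43.35908889770508)
```

View pics/w1.png

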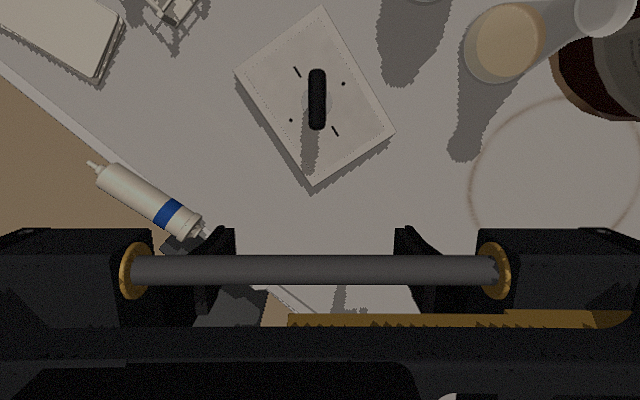

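The wrist view shows the cover below the camera with its wing at (317,100) and the ticks at (297,72) and (335,131). This agrees with the measured pose. Next I'll look at the curb from an equivalent pose.

```bash
python3 go.py 0.487 -0.334 0.25 -33 10 1
```

```text
from [0.463  0.0582 0.2001] psi -46.35 tilt [0. 0.] rv [ -0.    -0.   -13.35]
-25.3 30.0 -5.0 -0.0 -0.0 -1.3 1; -26.0 29.4 -5.0 -0.0 -0.0 -1.3 1; -26.7 28.8 -5.0 -0.0 -0.0 -1.3 1; -27.4 28.2 -5.0 -0.0 -0.0 -1.3 1; -28.0 27.6 -5.0 -0.0 -0.0 -1.3 1; -28.7 26.9 -5.0 -0.0 -0.0 -1.3 1; -29.3 26.2 -5.0 -0.0 -0.0 -1.3 1; -29.9 25.5 -5.0 -0.0 -0.0 -1.3 1; -30.5 24.8 -5.0 -0.0 -0.0 -1.3 1; -31.0 24.1 -5.0 -0.0 -0.0 -1.3 1
```

Call:
send_rows(
  deltas="-25.3 30 -5 0 0 -1.3 1; -26 29.4 -5 0 0 -1.3 1; -26.7 28.8 -5 0 0 -1.3 1; -27.4 28.2 -5 0 0 -1.3 1; -28 27.6 -5 0 0 -1.3 1; -28.7 26.9 -5 0 0 -1.3 1; -29.3 26.2 -5 0 0 -1.3 1; -29.9 25.5 -5 0 0 -1.3 1; -30.5 24.8 -5 0 0 -1.3 1; -31 24.1 -5 0 0 -1.3 1",
)

```text
time: 4.42
position: [0.4856, -0.3355, 0.2501]
tool_rot: [0.88, 0.474, 0.0, -0.0]
ft_force: [0.2, 0.4, -1.5]
grip_width: 0.0866
grip_force: 0.0
```

Call:
send_rows(
  deltas="0 0 0 0 0 0 1; 0 0 0 0 0 0 1; 0 0 0 0 0 0 1",
)

```text
time: 4.8
position: [0.4853, -0.3333, 0.2495]
tool_rot: [0.88, 0.474, -0.0, -0.001]
ft_force: [-0.1, -0.3, -0.6]
grip_width: 0.0867
grip_force: 0.0
```

```bash
cat > e.py <<'E'
from m import *
p,psi,o=obsavg(); print("tcp",p.round(4),round(psi,2))
c=cam("wrist"); P=cloud(c); ok=c["depth"]>0; x,y,z=P[...,0],P[...,1],P[...,2]
cu=ok&(abs(x-.53)<.07)&(abs(y+.267)<.08)
w=P[cu&(z>.0625)&(z<.072)]; print("curb z",np.median(w[:,2]),len(w),rectfit(w,90.5),cv2.minAreaRect((w[:,:2]*1000).astype(np.float32)))
b=P[ok&(abs(x-.53)<.12)&(abs(y+.25)<.14)&(z>.045)&(z<.075)]; print("box",rectfit(b,90.5),cv2.minAreaRect((b[:,:2]*1000).astype(np.float32)))
save(c,"w2.png")
E
python3 e.py; python3 go.py 0.520 0.1115 0.24 -46.7 10 1
```

```text
tcp [ 0.4853 -0.3333  0.2495] -33.38
curb z 0.06651918066804484 1983 (array([ 0.5308, -0.2669]), [np.float64(0.1097), np.float64(0.0796)], np.float64(90.49), [np.float64(-0.1), np.float64(0.3), np.float64(-0.0), np.float64(0.0)]) ((530.83740234375, -266.6546936035156), (80.28245544433594, 110.53889465332031), 0.7253317832946777)
box (array([ 0.5304, -0.2539]), [np.float64(0.1653), np.float64(0.1352)], np.float64(90.6), [np.float64(0.0), np.float64(37.7), np.float64(19.3), np.float64(0.0)]) ((530.3941650390625, -237.2572021484375), (136.202392578125, 199.99697875976562), 0.7103094458580017)
from [ 0.4854 -0.3334  0.2496] psi -33.38 tilt [-0.0009  0.0011] rv [-0.08 -0.02 13.32]
39.1 -21.6 1.0 -0.0 -0.0 1.3 1; 38.5 -22.5 1.0 -0.0 -0.0 1.3 1; 38.0 -23.4 1.0 -0.0 -0.0 1.3 1; 37.5 -24.3 1.0 -0.0 -0.0 1.3 1; 36.9 -25.1 1.0 -0.0 -0.0 1.3 1; 36.3 -26.0 1.0 -0.0 -0.0 1.3 1; 35.7 -26.8 1.0 -0.0 -0.0 1.3 1; 35.0 -27.6 1.0 -0.0 -0.0 1.3 1; 34.4 -28.4 1.0 -0.0 -0.0 1.3 1; 33.7 -29.2 1.0 -0.0 -0.0 1.3 1
```

View pics/w2.png

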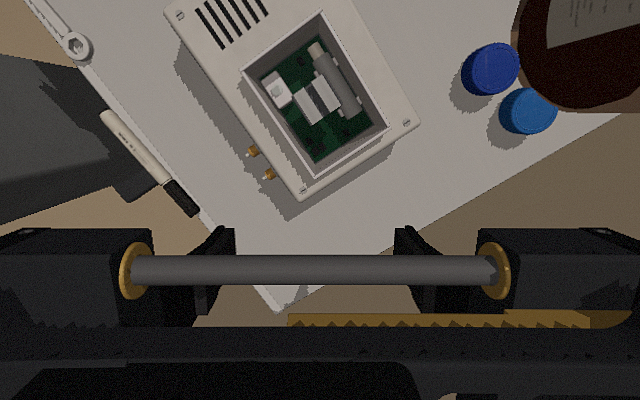

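The wrist view shows the module with its curb centred at about (315,95) px. It is level and matches the fitted 110 x 80 rectangle. Now back to the cover.

Call:
send_rows(
  deltas="39.1 -21.6 1 0 0 1.3 1; 38.5 -22.5 1 0 0 1.3 1; 38 -23.4 1 0 0 1.3 1; 37.5 -24.3 1 0 0 1.3 1; 36.9 -25.1 1 0 0 1.3 1; 36.3 -26 1 0 0 1.3 1; 35.7 -26.8 1 0 0 1.3 1; 35 -27.6 1 0 0 1.3 1; 34.4 -28.4 1 0 0 1.3 1; 33.7 -29.2 1 0 0 1.3 1",
)

```text
time: 6.1
position: [0.519, 0.1122, 0.24]
tool_rot: [0.929, 0.371, -0.0, -0.0]
ft_force: [0.6, -0.3, 0.1]
grip_width: 0.0868
grip_force: 0.0
```

Call:
send_rows(
  deltas="0 0 20 0 0 0 1; 0 0 20 0 0 0 1; 0 0 0 0 0 0 1; 0 0 0 0 0 0 1",
)

```text
time: 6.6
position: [0.5197, 0.1102, 0.2004]
tool_rot: [0.929, 0.371, 0.0, 0.0]
ft_force: [0.9, -0.0, 0.2]
grip_width: 0.0875
grip_force: 0.0
```

```bash
python3 go.py 0.520 0.1115 0.110 -46.7 6 1
```

```text
from [0.5197 0.1102 0.2004] psi -46.44 tilt [ 0.0007 -0.    ] rv [ 0.03 -0.03  0.26]
0.2 -0.1 15.1 0.0 -0.0 0.0 1; 0.2 -0.1 15.1 0.0 -0.0 0.0 1; 0.2 -0.1 15.1 0.0 -0.0 0.0 1; 0.2 -0.1 15.1 0.0 -0.0 0.0 1; 0.2 -0.1 15.1 0.0 -0.0 0.0 1; 0.2 -0.1 15.1 0.0 -0.0 0.0 1
```

Call:
send_rows(
  deltas="0.2 -0.1 15 0 0 0.2 1; 0.2 -0.1 15 0 0 0 1; 0.2 -0.1 15 0 0 0 1; 0.2 -0.1 15 0 0 0 1; 0.2 -0.1 15 0 0 0 1; 0.2 -0.1 15 0 0 0 1; 0 0 0 0 0 0 1; 0 0 0 0 0 0 1",
)

```text
time: 7.6
position: [0.5203, 0.1112, 0.1099]
tool_rot: [0.929, 0.369, 0.0, 0.0]
ft_force: [0.9, -0.2, -0.2]
grip_width: 0.087
grip_force: 0.0
```

Call:
send_rows(
  deltas="0 0 0 0 0 0 0; 0 0 0 0 0 0 0; 0 0 0 0 0 0 0; 0 0 0 0 0 0 0; 0 0 0 0 0 0 0; 0 0 0 0 0 0 0",
  newtons=20,
)

```text
time: 8.35
position: [0.5201, 0.1112, 0.1098]
tool_rot: [0.929, 0.369, -0.0, 0.0]
ft_force: [-0.2, 0.2, -0.1]
grip_width: 0.0349
grip_force: 0.0
```

Call:
send_rows(
  deltas="0 0 0 0 0 0 0; 0 0 0 0 0 0 0; 0 0 0 0 0 0 0; 0 0 0 0 0 0 0; 0 0 0 0 0 0 0; 0 0 0 0 0 0 0",
  newtons=25,
)

```text
time: 9.1
position: [0.5201, 0.1112, 0.1098]
tool_rot: [0.929, 0.369, 0.0, 0.0]
ft_force: [-0.0, 0.1, -0.7]
grip_width: 0.0118
grip_force: 25.0
```

```bash
cat > f.py <<'E'
from m import *
# cover pose from the side and scene cameras, near a guess
import sys
gx,gy,gz,ang=map(float,sys.argv[1:5]); p,psi,o=obsavg(); print("tcp",p.round(4),round(psi,2),o["grip_width"],o["ft_force"].round(1),o["moment"].round(2))
for n in("scene","side"):
    c=cam(n); P=cloud(c); ok=c["depth"]>0; x,y,z=P[...,0],P[...,1],P[...,2]
    m=ok&(abs(x-gx)<.08)&(abs(y-gy)<.08)&(abs(z-gz)<.006); w=P[m]
    A=np.c_[w[:,:2]-w[:,:2].mean(0),np.ones(len(w))]; k=np.linalg.lstsq(A,w[:,2],rcond=None)[0]
    print(n,len(w),"z",k[2].round(4),"tilt deg",np.degrees(k[:2]).round(1),cv2.minAreaRect((w[:,:2]*1000).astype(np.float32)))
    if len(sys.argv)>5:
        q=proj(c,[[gx,gy,gz]])[0].astype(int); save(c,sys.argv[5]+n+".png",[max(0,q[0]-70),max(0,q[1]-55),q[0]+70,q[1]+55],5)
E
python3 f.py 0.52 0.111 0.0175 77
```

```text
tcp [0.5201 0.1112 0.1098] -46.66 0.011786767471997113 [-0.   0.1 -0.7] [-0.18  0.08 -0.02]
scene 1563 z 0.0181 tilt deg [ 0.5 -0.1] ((519.785400390625, 109.9346694946289), (116.31085205078125, 88.69146728515625), 77.51465606689453)
side 1743 z 0.0182 tilt deg [ 0.2 -1.2] ((523.4227294921875, 131.5284423828125), (79.72590637207031, 87.61612701416016), 76.72386169433594)
```

Call:
send_rows(
  deltas="0 0 -3 0 0 0 0; 0 0 -7 0 0 0 0; 0 0 -12 0 0 0 0; 0 0 -18 0 0 0 0; 0 0 -20 0 0 0 0; 0 0 -20 0 0 0 0; 0 0 -20 0 0 0 0; 0 0 -10 0 0 0 0; 0 0 0 0 0 0 0; 0 0 0 0 0 0 0",
)

```text
time: 10.45
position: [0.5196, 0.1112, 0.2193]
tool_rot: [0.929, 0.369, -0.001, -0.0]
ft_force: [0.1, -1.0, -2.2]
grip_width: 0.0119
grip_force: 25.0
```

```bash
python3 f.py 0.52 0.111 0.1275 77 lift_; python3 go.py 0.5308 -0.267 0.220 -33.3 16 0
```

```text
tcp [0.5196 0.1112 0.2193] -46.66 0.011901452617945039 [ 0.1 -1.  -2.2] [-0.08  0.11  0.02]
scene 2017 z 0.1277 tilt deg [0.8 0. ] ((519.7042236328125, 110.35264587402344), (117.47762298583984, 89.28560638427734), 76.81400299072266)
side 2298 z 0.1275 tilt deg [ 0.1 -0.8] ((520.44287109375, 121.31756591796875), (100.03429412841797, 88.0613021850586), 77.62813568115234)
from [0.5196 0.1112 0.219 ] psi -46.67 tilt [-0.0019 -0.    ] rv [ -0.08   0.07 -13.37]
-15.7 17.7 -0.1 -0.0 0.0 -0.8 0; -16.0 17.4 -0.1 -0.0 0.0 -0.8 0; -16.2 17.2 -0.1 -0.0 0.0 -0.8 0; -16.5 17.0 -0.1 -0.0 0.0 -0.8 0; -16.7 16.7 -0.1 -0.0 0.0 -0.8 0; -17.0 16.5 -0.1 -0.0 0.0 -0.8 0; -17.2 16.2 -0.1 -0.0 0.0 -0.8 0; -17.4 16.0 -0.1 -0.0 0.0 -0.8 0; -17.7 15.7 -0.1 -0.0 0.0 -0.8 0; -17.9 15.5 -0.1 -0.0 0.0 -0.8 0; -18.1 15.2 -0.1 -0.0 0.0 -0.8 0; -18.3 14.9 -0.1 -0.0 0.0 -0.8 0; -18.5 14.7 -0.1 -0.0 0.0 -0.8 0; -18.8 14.4 -0.1 -0.0 0.0 -0.8 0; -19.0 14.1 -0.1 -0.0 0.0 -0.8 0; -19.2 13.8 -0.1 -0.0 0.0 -0.8 0
```

View pics/lift_side.png

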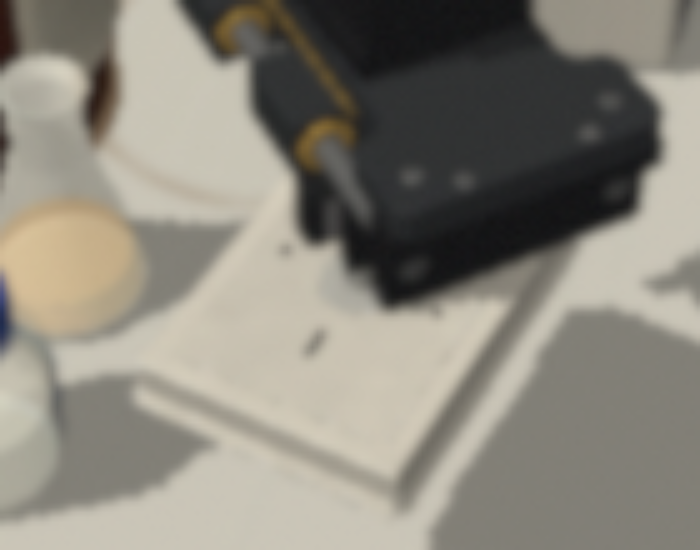

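The cover hangs level from the wing with its yaw unchanged. It fills the middle of the crop and the gripper is over its centre. Now I'll carry it to the curb.

Call:
send_rows(
  deltas="-7.8 8.8 0 0 0 -0.4 0; -15.9 17.6 0 0 0 -0.8 0; -16.1 17.3 0 0 0 -0.8 0; -16.3 17.1 0 0 0 -0.8 0; -16.6 16.9 0 0 0 -0.9 0; -16.8 16.6 0 0 0 -0.9 0; -17.1 16.4 0 0 0 -0.8 0; -17.3 16.1 0 0 0 -0.8 0; -17.5 15.9 0 0 0 -0.8 0; -17.8 15.6 0 0 0 -0.8 0",
)

```text
time: 11.8
position: [0.5263, -0.1149, 0.2194]
tool_rot: [0.902, 0.432, -0.0, -0.0]
ft_force: [0.1, -0.6, -2.6]
grip_width: 0.0119
grip_force: 25.0
```

Call:
send_rows(
  deltas="-18 15.4 0 0 0 -0.9 0; -18.2 15.1 0 0 0 -0.9 0; -18.4 14.8 0 0 0 -0.9 0; -18.6 14.5 0 0 0 -0.9 0; -18.9 14.2 0 0 0 -0.9 0; -13 9.6 0 0 0 -0.6 0; -6 4.4 0 0 0 -0.2 0; 0 0 0 0 0 0 0; 0 0 0 0 0 0 0; 0 0 0 0 0 0 0",
)

```text
time: 13.05
position: [0.5311, -0.2542, 0.2199]
tool_rot: [0.881, 0.473, -0.0, -0.0]
ft_force: [0.1, 0.1, -2.7]
grip_width: 0.0123
grip_force: 25.0
```

```bash
python3 f.py 0.5308 -0.267 0.1275 90; python3 go.py 0.5308 -0.267 0.190 -33.3 3 0
```

```text
tcp [ 0.5311 -0.2542  0.2199] -33.51 0.012277766899379604 [ 0.1  0.1 -2.7] [-0.05  0.07  0.09]
scene 1257 z 0.1281 tilt deg [ 0.9 -0.1] ((530.3590087890625, -255.05032348632812), (88.45482635498047, 117.75259399414062), 0.5360506772994995)
side 1275 z 0.1282 tilt deg [ 0.2 -0.7] ((530.1177978515625, -252.323486328125), (87.18441772460938, 120.98859405517578), 0.5739237070083618)
from [ 0.5312 -0.2545  0.2199] psi -33.52 tilt [-0.0001  0.0001] rv [-0.01 -0.   -0.22]
-3.6 2.2 10.0 -0.0 -0.0 -0.1 0; -3.6 2.2 10.0 -0.0 -0.0 -0.1 0; -3.6 2.2 10.0 -0.0 -0.0 -0.1 0
```

Call:
send_rows(
  deltas="-2 1.3 3 0 0 0 0; -5 3 10 0 0 0 0; -3 1.8 12 0 0 0 0; -0.7 0.5 9 0 0 0 0; 0 0 0 0 0 0 0; 0 0 0 0 0 0 0; 0 0 0 0 0 0 0",
)

```text
time: 14.02
position: [0.531, -0.2677, 0.1863]
tool_rot: [0.881, 0.473, 0.0, 0.0]
ft_force: [-0.6, 0.9, -2.3]
grip_width: 0.012
grip_force: 25.0
```

```bash
python3 f.py 0.5308 -0.267 0.0945 90; python3 go.py 0.5308 -0.267 0.163 -33.4 10 0
```

```text
tcp [ 0.531  -0.2677  0.1863] -33.55 0.01200802902627523 [-0.6  0.9 -2.3] [-0.14  0.15 -0.03]
scene 1109 z 0.0945 tilt deg [ 0.9 -0.2] ((530.11181640625, -268.5418701171875), (118.3149185180664, 88.14682006835938), 89.43521881103516)
side 1196 z 0.0947 tilt deg [ 0.2 -0.6] ((530.214599609375, -265.0653076171875), (87.58143615722656, 120.46580505371094), 0.11690762639045715)
from [ 0.5309 -0.2677  0.1863] psi -33.55 tilt [ 0.0006 -0.0005] rv [ 0.05  0.   -0.15]
0.0 -0.0 2.3 0.0 0.0 -0.0 0; 0.0 -0.0 2.3 0.0 0.0 -0.0 0; 0.0 -0.0 2.3 0.0 0.0 -0.0 0; 0.0 -0.0 2.3 0.0 0.0 -0.0 0; 0.0 -0.0 2.3 0.0 0.0 -0.0 0; 0.0 -0.0 2.3 0.0 0.0 -0.0 0; 0.0 -0.0 2.3 0.0 0.0 -0.0 0; 0.0 -0.0 2.3 0.0 0.0 -0.0 0; 0.0 -0.0 2.3 0.0 0.0 -0.0 0; 0.0 -0.0 2.3 0.0 0.0 -0.0 0
```

Call:
send_rows(
  deltas="0.5 -0.3 2 0 0 -0.1 0; 0 0 2 0 0 0 0; 0 0 2 0 0 0 0; 0 0 2 0 0 0 0; 0 0 2 0 0 0 0; 0 0 2 0 0 0 0; 0 0 0 0 0 0 0; 0 0 0 0 0 0 0",
)

```text
time: 15.12
position: [0.5308, -0.2671, 0.1739]
tool_rot: [0.881, 0.474, 0.0, 0.0]
ft_force: [-0.2, -0.2, -3.2]
grip_width: 0.0119
grip_force: 25.0
```

Call:
send_rows(
  deltas="0 0 1.5 0 0 0 0; 0 0 1.5 0 0 0 0; 0 0 1.5 0 0 0 0; 0 0 1.5 0 0 0 0; 0 0 1.5 0 0 0 0; 0 0 1.5 0 0 0 0; 0 0 0 0 0 0 0; 0 0 0 0 0 0 0",
)

```text
time: 16.12
position: [0.5308, -0.2671, 0.1649]
tool_rot: [0.881, 0.474, 0.0, 0.0]
ft_force: [-0.5, -0.5, -2.8]
grip_width: 0.0119
grip_force: 25.0
```

Call:
send_rows(
  deltas="0 0 1 0 0 0 0; 0 0 0.7 0 0 0 0; 0 0 0.5 0 0 0 0; 0 0 0.5 0 0 0 0; 0 0 0 0 0 0 0; 0 0 0 0 0 0 0",
)

```text
time: 16.88
position: [0.5308, -0.2671, 0.1625]
tool_rot: [0.881, 0.474, 0.0, 0.0]
ft_force: [-0.7, 0.2, 1.6]
grip_width: 0.0113
grip_force: 25.0
```

```bash
python3 f.py 0.5308 -0.267 0.070 90
```

```text
tcp [ 0.5308 -0.2671  0.1625] -33.46 0.011309716112161342 [-0.7  0.2  1.6] [-0.02  0.32 -0.01]
scene 1035 z 0.0707 tilt deg [ 0.8 -0.3] ((530.1439819335938, -268.0744934082031), (88.8512954711914, 117.92554473876953), 0.04244660958647728)
side 1202 z 0.0709 tilt deg [ 0.2 -0.7] ((529.7984008789062, -264.6872253417969), (120.91433715820312, 87.52571105957031), 89.97801971435547)
```

Call:
send_rows(
  deltas="0 0 -0.3 0 0 -2 0; 0 0 0 0 0 -5 0; 0 0 0 0 0 -5 0; 0 0 0 0 0 -5 0; 0 0 0 0 0 -5 0; 0 0 0 0 0 -5 0; 0 0 0 0 0 -5 0; 0 0 0 0 0 -2 0; 0 0 0 0 0 0 0; 0 0 0 0 0 0 0",
)

```text
time: 18.23
position: [0.5307, -0.267, 0.1625]
tool_rot: [0.704, 0.71, -0.0, -0.0]
ft_force: [-0.7, 0.8, 1.1]
grip_width: 0.0119
grip_force: 25.0
```

```bash
python3 f.py 0.5308 -0.267 0.070 90 turn_
```

```text
tcp [ 0.5307 -0.267   0.1625] 0.52 0.011928612370786495 [-0.7  0.8  1.1] [0.   0.28 0.03]
scene 1237 z 0.0709 tilt deg [0.9 0. ] ((530.4486694335938, -267.59686279296875), (88.44285583496094, 117.48995971679688), 0.27867478132247925)
side 1214 z 0.0709 tilt deg [ 0.2 -0.9] ((529.6636352539062, -265.3389892578125), (86.79156494140625, 120.15809631347656), 0.44404053688049316)
```

View pics/turn_side.png

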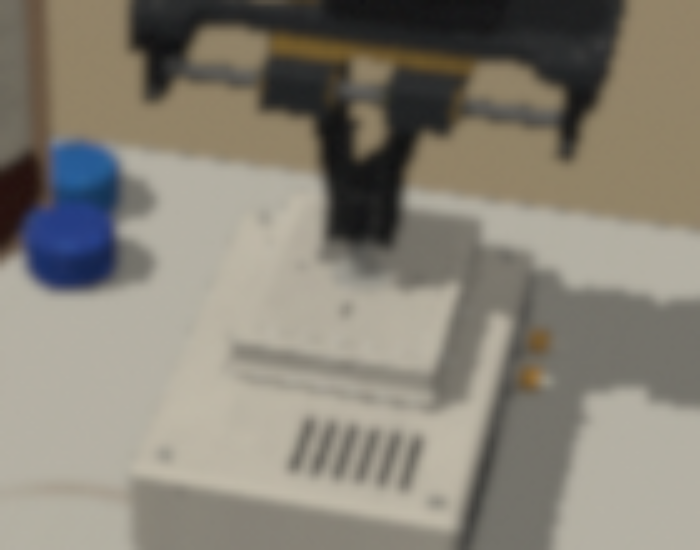

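The crop shows the cover seated square on the module, with the tick at about (345,310) px in line with the gripped wing. Now I'll press the stud.

Call:
send_rows(
  deltas="0 0 1 0 0 0 0; 0 0 1 0 0 0 0; 0 0 1 0 0 0 0; 0 0 0 0 0 0 0",
)

```text
time: 18.82
position: [0.5307, -0.2671, 0.1593]
tool_rot: [0.704, 0.71, -0.0, -0.0]
ft_force: [-1.9, 0.9, 1.8]
grip_width: 0.0119
grip_force: 25.0
```

Call:
send_rows(
  deltas="0 0 1 0 0 0 0; 0 0 1 0 0 0 0; 0 0 1 0 0 0 0; 0 0 0 0 0 0 0",
)

```text
time: 19.32
position: [0.5307, -0.2671, 0.1564]
tool_rot: [0.704, 0.71, -0.0, -0.0]
ft_force: [-0.9, 0.7, 2.7]
grip_width: 0.0119
grip_force: 25.0
```

Call:
send_rows(
  deltas="0 0 1 0 0 0 0; 0 0 1 0 0 0 0; 0 0 0 0 0 0 0",
)

```text
time: 19.7
position: [0.5307, -0.267, 0.1544]
tool_rot: [0.704, 0.71, -0.0, -0.0]
ft_force: [-1.7, 0.3, 3.8]
grip_width: 0.0117
grip_force: 25.0
```

Call:
send_rows(
  deltas="0 0 1 0 0 0 0; 0 0 0 0 0 0 0",
)

```text
time: 19.95
position: [0.5307, -0.2671, 0.1534]
tool_rot: [0.704, 0.71, -0.0, -0.0]
ft_force: [-2.1, 0.2, 4.6]
grip_width: 0.0117
grip_force: 25.0
```

Call:
send_rows(
  deltas="0 0 0.8 0 0 0 0; 0 0 0 0 0 0 0",
)

```text
time: 20.2
position: [0.5307, -0.2671, 0.1526]
tool_rot: [0.704, 0.71, -0.0, 0.0]
ft_force: [-1.8, 1.0, 4.7]
grip_width: 0.0117
grip_force: 25.0
```

Call:
send_rows(
  deltas="0 0 0.8 0 0 0 0; 0 0 0 0 0 0 0",
)

```text
time: 20.45
position: [0.5307, -0.267, 0.1518]
tool_rot: [0.704, 0.71, -0.0, -0.0]
ft_force: [-2.0, 0.6, 4.7]
grip_width: 0.0117
grip_force: 25.0
```

Call:
send_rows(
  deltas="0 0 0.8 0 0 0 0; 0 0 0 0 0 0 0",
)

```text
time: 20.7
position: [0.5307, -0.2671, 0.1511]
tool_rot: [0.704, 0.71, -0.0, 0.0]
ft_force: [-3.0, 0.3, 5.3]
grip_width: 0.012
grip_force: 25.0
```

Call:
send_rows(
  deltas="0 0 0.8 0 0 0 0; 0 0 0 0 0 0 0",
)

```text
time: 20.95
position: [0.5308, -0.267, 0.1506]
tool_rot: [0.704, 0.71, -0.0, 0.0]
ft_force: [-1.8, 0.9, 6.8]
grip_width: 0.0116
grip_force: 25.0
```

Call:
send_rows(
  deltas="0 0 0.8 0 0 0 0; 0 0 0 0 0 0 0",
)

```text
time: 21.2
position: [0.5308, -0.2671, 0.1505]
tool_rot: [0.704, 0.71, -0.0, 0.0]
ft_force: [-3.2, 1.7, 10.4]
grip_width: 0.012
grip_force: 25.0
```

Call:
send_rows(
  deltas="0 0 0.8 0 0 0 0; 0 0 0 0 0 0 0",
)

```text
time: 21.45
position: [0.5308, -0.2671, 0.1505]
tool_rot: [0.704, 0.71, -0.0, 0.0]
ft_force: [-5.1, 2.1, 14.5]
grip_width: 0.0117
grip_force: 25.0
```

Call:
send_rows(
  deltas="0 0 -0.5 0 0 2 0; 0 0 0 0 0 8 0; 0 0 0 0 0 8 0; 0 0 0 0 0 8 0; 0 0 0 0 0 0 0",
)

```text
time: 22.08
position: [0.5308, -0.2671, 0.1505]
tool_rot: [0.846, 0.534, 0.0, 0.0]
ft_force: [-4.5, 1.2, 12.1]
grip_width: 0.0121
grip_force: 25.0
```

Call:
send_rows(
  deltas="0 0 0 0 0 8 0; 0 0 0 0 0 8 0; 0 0 0 0 0 8 0; 0 0 0 0 0 8 0; 0 0 0 0 0 8 0; 0 0 0 0 0 8 0; 0 0 0 0 0 8 0; 0 0 0 0 0 8 0; 0 0 0 0 0 2 0; 0 0 0 0 0 0 0",
)

```text
time: 23.32
position: [0.5309, -0.2672, 0.1505]
tool_rot: [1.0, -0.013, 0.0, 0.0]
ft_force: [-4.9, 1.6, 12.6]
grip_width: 0.0117
grip_force: 25.0
```

```bash
python3 f.py 0.5308 -0.267 0.070 90; python3 -c "
from h import *
print(robot.get_obs()['q'].round(3))"
```

```text
tcp [ 0.5309 -0.2672  0.1505] -91.47 0.011711295157195996 [-4.9  1.6 12.6] [0.34 0.75 0.01]
scene 1610 z 0.071 tilt deg [ 1.2 -0.2] ((524.583984375, -268.311767578125), (118.69937896728516, 78.50719451904297), 89.96322631835938)
side 1089 z 0.0708 tilt deg [ 0.3 -0.9] ((529.9010620117188, -264.8994445800781), (87.27887725830078, 118.54592895507812), 0.4300098419189453)
[-0.654  0.677  1.625 -0.     0.839  0.942]
```

Call:
send_rows(
  deltas="0 0 -0.7 0 0 0 0; 0 0 -0.7 0 0 0 0; 0 0 -0.7 0 0 0 0; 0 0 -0.7 0 0 0 0; 0 0 0 0 0 0 0",
)

```text
time: 24.05
position: [0.5309, -0.2671, 0.152]
tool_rot: [1.0, -0.013, 0.0, 0.0]
ft_force: [-2.8, 1.2, 4.4]
grip_width: 0.0112
grip_force: 25.0
```

Call:
send_rows(
  deltas="0 0 -0.6 0 0 0 0; 0 0 -0.6 0 0 0 0; 0 0 0 0 0 0 0",
)

```text
time: 24.42
position: [0.5308, -0.2671, 0.1532]
tool_rot: [1.0, -0.013, 0.0, 0.0]
ft_force: [-1.7, 0.3, 4.5]
grip_width: 0.0115
grip_force: 25.0
```

Call:
send_rows(
  deltas="0 0 -0.5 0 0 0 0; 0 0 0 0 0 0 0",
)

```text
time: 24.68
position: [0.5308, -0.2671, 0.1537]
tool_rot: [1.0, -0.013, 0.0, 0.0]
ft_force: [-1.2, -0.4, 4.1]
grip_width: 0.0115
grip_force: 25.0
```

Call:
send_rows(
  deltas="0 0 -0.4 0 0 0 0; 0 0 -0.4 0 0 0 0; 0 0 0 0 0 0 0",
)

```text
time: 25.05
position: [0.5308, -0.2671, 0.1539]
tool_rot: [1.0, -0.013, -0.0, -0.0]
ft_force: [0.9, -0.9, -3.1]
grip_width: 0.0121
grip_force: 25.0
```

```bash
python3 f.py 0.5308 -0.267 0.070 90 lk_
python3 - <<'E'
from h import *
c=cam("wrist"); save(c,"w3.png")
a=cv2.imread("pics/lk_scene.png"); b=cv2.imread("pics/w3.png"); b=cv2.resize(b,(700,437))[:250]
cv2.imwrite("pics/lk.png",np.vstack([a[150:500],b]))
E
```

```text
tcp [ 0.5308 -0.2671  0.1539] -91.47 0.012084798973589928 [ 0.9 -0.9 -3.1] [-0.13  0.15 -0.05]
scene 1671 z 0.071 tilt deg [ 1.1 -0.2] ((526.2274780273438, -268.21405029296875), (81.1416015625, 118.09559631347656), 0.49163568019866943)
side 1119 z 0.0708 tilt deg [ 0.2 -0.8] ((529.5233154296875, -264.83502197265625), (87.41966247558594, 120.13569641113281), 1.1150535345077515)
```

View pics/lk.png

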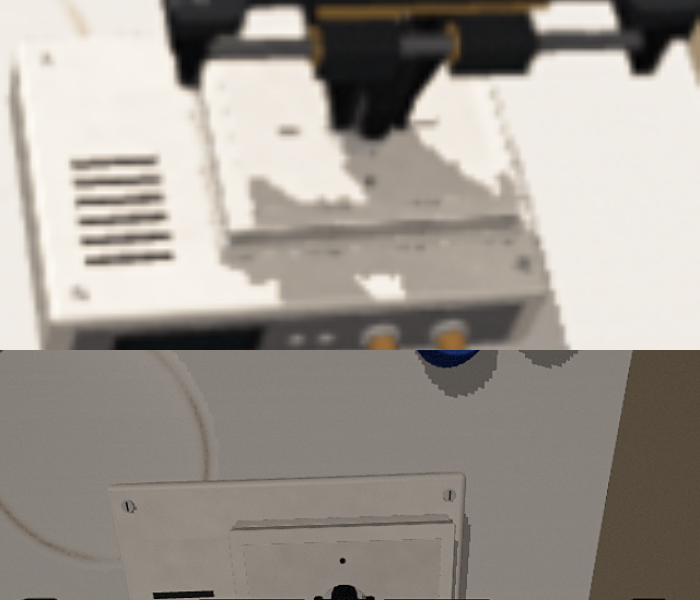

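The plate is still flat and square, with the dot at (370,182) px in line with the gripped wing. The force has flipped to a downward pull with the position held, so the pin is caught. I'll unload, release and check.

Call:
send_rows(
  deltas="0 0 0.5 0 0 0 0; 0 0 0 0 0 0 0; 0 0 0 0 0 0 0.35; 0 0 0 0 0 0 0.35; 0 0 0 0 0 0 0.35; 0 0 0 0 0 0 0.35",
)

```text
time: 25.95
position: [0.5308, -0.2671, 0.1541]
tool_rot: [1.0, -0.013, 0.0, 0.0]
ft_force: [-0.6, 0.2, -0.2]
grip_width: 0.0297
grip_force: 0.0
```

Call:
send_rows(
  deltas="0 0 -8 0 0 0 0.35; 0 0 -20 0 0 0 0.35; 0 0 -30 0 0 0 0.35; 0 0 -30 0 0 0 0.35; -45 0 -12 0 0 0 0.35; -45 0 0 0 0 0 0.35; 0 0 0 0 0 0 0.35; 0 0 0 0 0 0 0.35",
)

```text
time: 26.95
position: [0.4415, -0.2654, 0.2547]
tool_rot: [1.0, -0.013, 0.001, 0.001]
ft_force: [0.1, 0.2, -0.5]
grip_width: 0.0309
grip_force: 0.0
```

```bash
cat > k.py <<'E'
from m import *
p,psi,o=obsavg(); print("tcp",p.round(4),round(psi,2),o["time"],o["ft_force"].round(1))
c=cam("wrist"); P=cloud(c); ok=c["depth"]>0; x,y,z=P[...,0],P[...,1],P[...,2]
m=ok&(abs(x-.531)<.05)&(abs(y+.267)<.065)
pl=P[m&(abs(z-.070)<.006)]; A=np.c_[pl[:,:2]-pl[:,:2].mean(0),np.ones(len(pl))]; print("plate z,tilt",np.median(pl[:,2]),np.degrees(np.linalg.lstsq(A,pl[:,2],rcond=None)[0][:2]).round(2),rectfit(pl,90.5))
w=P[m&(z>.095)&(z<.14)]; print("wing top",np.percentile(w[:,2],[50,90]),cv2.minAreaRect((w[:,:2]*1000).astype(np.float32)))
save(c,"w4.png")
E
python3 k.py
```

```text
tcp [ 0.4415 -0.2654  0.2547] -91.5 26.95 [ 0.1  0.2 -0.5]
plate z,tilt 0.07021420157568634 [-0.15 -0.02] (array([ 0.5305, -0.2666]), [np.float64(0.116), np.float64(0.0864)], np.float64(90.54), [np.float64(-0.1), np.float64(-0.6), np.float64(-0.1), np.float64(-0.1)])
wing top [0.11347295 0.11467849] ((530.42529296875, -266.8479919433594), (12.233120918273926, 39.94497299194336), 88.33049774169922)
```

View pics/w4.png

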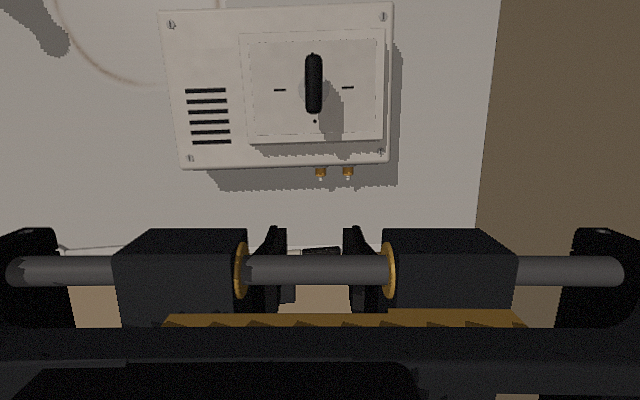

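The released wing, at (313,83) px, stays along the short side on the dots and is held about 9 mm down. The cover is square and level, with its plate top at 70 mm. Everything checks out, so I'm handing in.

```bash
python3 -c "
from rig import robot
print(robot.hand_in())"
```

```text
the job is handed in; nothing more can be done
None
```

The cover is seated square and fully down on the curb, and the stud is locked a quarter turn clockwise, staying about 9 mm down after release. The job is handed in at about 27 s with the bottle and flask untouched; the highest push I read was 14.5 N.

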